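# Put the lending desk's tools back in their fitted docks

## Robot

A 6-joint arm with a two-finger parallel gripper is mounted at the origin on a cart in front of the work surface, level with it; the furniture and walls round the work are solid. World frame = base frame: x ahead of the robot, y to its left, z up, the work surface at z = 0. Lengths are in m, angles in degrees, forces in N, time in s.
With the tool pointing down it reaches from about 0.35 to 0.875 m from the base axis. Payload 4.2 kg.
Tool frame: the origin (TCP) lies on the front face of the gripper's body, between the roots of the fingers; the fingertips stand 70 mm ahead of it and the grasp point (between the pads) lies 51 mm ahead of it; z points along the fingers, y is the line along which they close (so a half turn about z gives the same grasp; the last joint's range is limited). The gripper opens to 87 mm and grips with 3 to 60 N. Pads are 19 mm wide; open, the fingers measure 117 mm over their backs; the gripper's body (75 mm by 190 mm) begins 51 mm behind the grasp point.
Start: joints at [-55.485, 22.042, 0.453, 0, -68.411, -14.817], TCP at [0.211, -0.588, 0.292] pointing down, gripper open.
Joint ranges: [-179.83, 179.83], [-69.29, 118.12], [-61.27, 80.66], [-181.25, 117.63], [-171.15, -9.14], [-177.46, 177.46]. Speed limits (degrees/s): [159.86, 159.86, 180, 180, 180, 180].

## Interface

Orientations are given as a 3x3 rotation matrix whose columns are the frame's x, y, z axes.
In Python, from station import r gives the robot as it stands.
- The arm moves only by the shell command python3 -m pendant 'ROWS' [OPENING]. ROWS is JSON, a list of rows, each a list of 2 entries, a list of its own where there are three numbers: the shift along the tool's x, y, z in mm, then the turn, a rotation vector about the tool's x, y, z in rad. A call has 1 to 10 rows; each row is the pose to reach, as a shift and turn from the pose commanded when the call began, along the tool's axes at that moment; what a row does not reach only later rows make up. A row lasts 1/10 s, in which the tool goes at most 50 mm and 8.59 degrees, less where a joint would pass 70% of its speed; a pose out of reach is approached as far as the arm can. A call with a gripper value outside its range is refused whole. OPENING is the opening, from 0 (shut) to 1 (fully open), set as the call begins (- or left out, the last holds). The fingers move at their own pace and stop on an object; the grip force is fixed at half the most. Time passes only in rows, so rows that repeat a pose let the fingers close. It gives the time, the measured TCP pose, the force, the opening and the grip force at its end, in the units of the state.
- r.sense(): the state, without advancing time (a new reading comes with each control period).
- r.capture(name): name is "side" or "top" or "wrist"; returns a dict with "frame" (384x512x3 uint8, red, green, blue), "vertical_fov" (degrees; the focal length in pixels is half the picture's height over the tangent of half this angle, whatever the lens; pixels are square), "cx", "cy" (the principal point, pixels), "rvec" (rotation vector, rad) and "tvec" (3), from world to camera coordinates, as OpenCV has them. Camera axes: x right, y down, z forward; pixel columns grow to the right and rows downward; lengths in m; the calibration is good to about 2 mm. A picture is of the moment at which its call begins. There is no depth.
- r.finish_job(): hands the job in; it is judged then, once.
The state is a dict: "time_s": time; "joints": joint angles; "joint_velocities": joint speeds; "effort": joint torques, N m; "tcp_pos": TCP position; "ee_rot": TCP orientation; "wrist_force": force on the tool from outside, world axes, zero at the start; "moment": the same for the moment, N m; "gripper_width": opening from 0.0 (shut) to 1.0 (fully open); "gripper_force": force on a finger pad.
Only numpy, scipy, OpenCV 4.12 (cv2) and the standard library are available. Lean on these libraries where they do the work, as an engineer would, in place of code of your own. Each camera call takes 0.05 s, during which the arm holds its last target. There are 200 camera calls.

## Task

Clear up the lending desk for the next shift: put the stapler, the tape dispenser, the date stamp and the glue stick each back into the black dock whose recess is made for it, sitting flat and upright on the dock's floor, and let go. Leave the jar, the calculator and the sticky notes where they are.

Things in the scene. Friction and masses are not known exactly. Their poses are not given: they have to be found in the camera images.
- stapler: desk stapler, 138 long, 36 wide, 53 mm high, lying flat on its base plate (36 wide, 7 mm thick). Origin: centre of its underside; its long axis is its y, z is up. Its upper arm is stiff and does not open; it is 24 mm wide from 27 to 53 mm above the underside along the whole length: grip it there, across x. 0.16 to 0.29 kg
- tape_dispenser: teal weighted tape dispenser with a roll of tape in it, 140 long, 52 wide, 75 mm high to the top of the roll. Origin: centre of its underside; its long axis is its y, z is up. Its two flat side walls stand 52 mm apart outside; grip it across x at mid-length, tips about 16 mm above its underside. 0.47 to 0.81 kg
- date_stamp: self-inking date stamp standing upright, black open frame with a foot of 36 (x) by 52 mm (y) and a blue grip on top, 102 mm high. Origin: centre of its underside, z is up. The blue grip is 34 mm wide in x, 58 mm in y and spans 76 to 102 mm above the underside; it does not move down; grip it there, across x. 0.09 to 0.16 kg
- glue_stick: yellow glue stick standing upright, a plain cylinder 25 mm in diameter and 91 mm high. It is the one standing free in front of the robot, not the one beside the pen cup at the far right. Grip it high, so that the fingertips stay above the cup it goes into. Origin: centre of its underside, z is up. 0.027 to 0.047 kg
- stapler_dock: the stapler's dock: black moulded tray with a grey felt floor, the long NARROW recess, 150 long (its y) by 46 mm wide (its x). Fixed to the desk. Origin: centre of its underside on the worktop; the recess is centred on it, its floor is 5 mm above the origin and its lips end 15 mm above it; outer size 170 by 66 mm
- dispenser_dock: the tape dispenser's dock: black moulded tray with a grey felt floor, the long WIDE recess, 154 long (its y) by 66 mm wide (its x). Fixed to the desk. Origin: centre of its underside on the worktop; the recess is centred on it, its floor is 5 mm above the origin and its lips end 15 mm above it; outer size 174 by 86 mm
- stamp_dock: the date stamp's dock: black moulded tray with a grey felt floor, the SHORT recess, 64 long (its y) by 48 mm wide (its x). Fixed to the desk. Origin: centre of its underside on the worktop; the recess is centred on it, its floor is 5 mm above the origin and its lips end 15 mm above it; outer size 84 by 68 mm
- glue_dock: the glue stick's dock: black ROUND cup on a flange 72 mm across, inside diameter 37 mm, flared at the mouth. Fixed to the desk. Origin: centre of its underside on the worktop; the cup is centred on it, its floor is 5 mm above the origin, its rim 35 mm above it
- jar_yellow: bystander: clear jar with a yellow lid, 92 mm across, 123 mm high, standing behind the docks; origin: centre of its underside
- calculator: bystander: desk calculator, 138 x 92 x 22 mm, lying to the right; origin: centre of its underside
- sticky_notes: bystander: yellow block of sticky notes, 78 x 78 x 13 mm, lying to the right; origin: centre of its underside
Not all that is in view belongs to the job. What is shaped like the date_stamp but orange or yellow is not meant.

How it is judged:
By the outcome, as a careful person would: the job done as asked, in the order asked, and still so for the second after the job is handed in, with the robot touching nothing.
It also fails if it takes over 115 s, if anything falls off the work surface, if the arm or the gripper's body presses on something with over 40 N, if the wrist force passes 120 N, or if a joint passes its speed limit or range.

## Working session

There is one attempt and no reset: what is moved stays moved. The work goes in short steps, Python scripts to look and compute and a shell command to move; the robot and the scene stay as the last step left them, time stands still between calls to the robot, and variables do not carry over. Pictures are saved under pics/ and viewed, at most 15 in all, crops included, and the job is handed in when it is done.

```bash
ls; mkdir -p pics
python3 - <<'E'
from station import r
import cv2
for n in("top","side"):
    c=r.capture(n); cv2.imwrite(f"pics/{n}0.png",cv2.resize(c["frame"][:,:,::-1],(800,600),interpolation=cv2.INTER_CUBIC)); print(n,{k:v for k,v in c.items() if k!="frame"})
print(r.sense())
E
```

```text
pics
top {'vertical_fov': 56.838869926710316, 'cx': 258.1432561938822, 'cy': 190.40064736110602, 'rvec': array([ 2.19535343, -2.1694987 ,  0.1065867 ]), 'tvec': array([-0.11426017,  0.5232426 ,  1.16213125])}
side {'vertical_fov': 48.65657947054863, 'cx': 260.52876202978575, 'cy': 192.95894119279362, 'rvec': array([ 0.77108475, -2.39692693,  1.30288274]), 'tvec': array([0.38745642, 0.22591989, 1.02536537])}
{'time_s': 0.1, 'joints': array([-5.54853403e+01,  2.20866294e+01,  3.86811632e-01, -2.29724156e-02,
       -6.84116675e+01, -1.48161135e+01]), 'joint_velocities': array([ 0.13310412, -0.21895731, -0.00430214,  0.01877013,  0.02893359,
        0.10059068]), 'effort': array([-4.07982534e-04, -3.91691530e+01,  1.87934732e+01,  4.23186913e+00,
        1.34723273e-02, -6.90913430e-05]), 'tcp_pos': array([ 0.2105416 , -0.58804096,  0.2912666 ]), 'ee_rot': array([[-9.41528880e-01, -3.36931350e-01, -7.95302440e-04],
       [-3.36932261e-01,  9.41527142e-01,  1.81451097e-03],
       [ 1.37433203e-04,  1.97637753e-03, -9.99998038e-01]]), 'wrist_force': array([ 1.06842254, -0.43765857, -0.08348726]), 'moment': array([-0.0038954 , -0.02495396,  0.00366688]), 'gripper_force': 0.0, 'gripper_width': 1.0017365224667707}
```

View pics/top0.png

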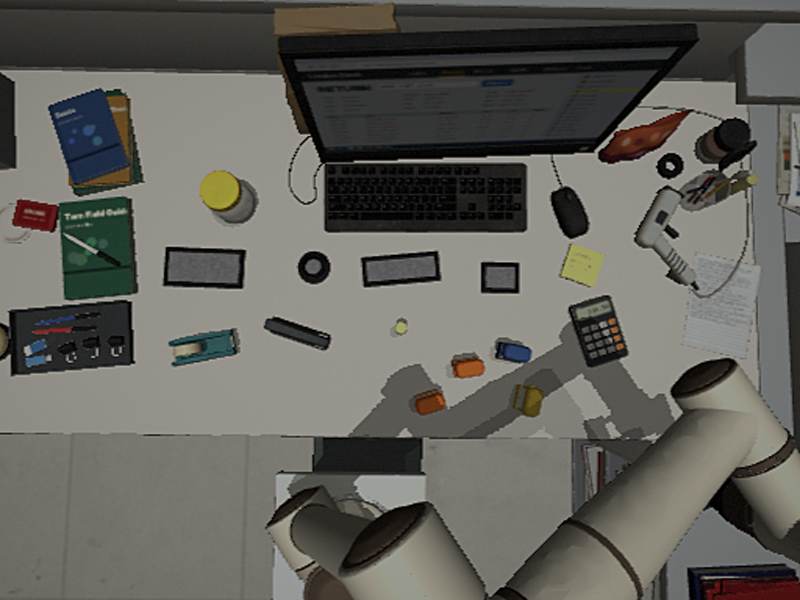

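View pics/side0.png

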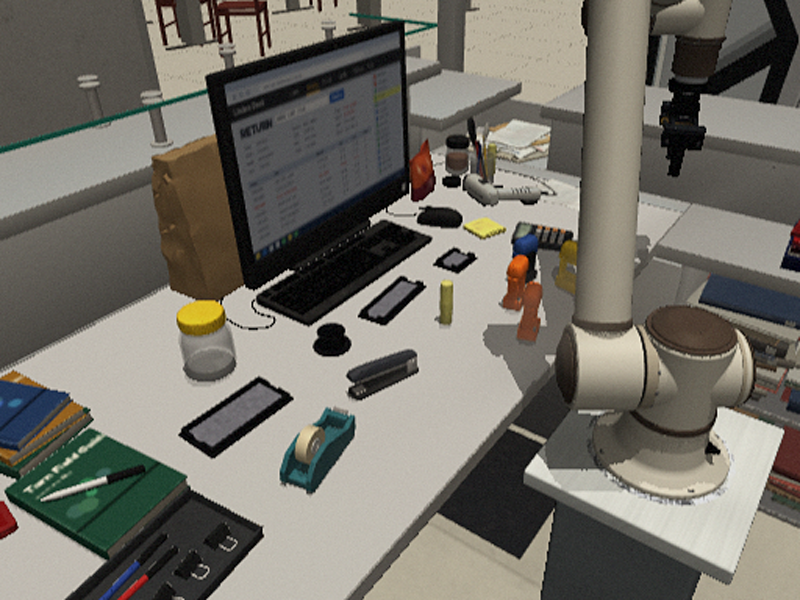

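The top view (800x600 scale) shows the dispenser dock at (205,268), the glue cup at (314,267), the stapler dock at (401,269) and the stamp dock at (500,277). The objects are the dispenser at (204,347), the stapler at (297,333), the glue stick at (400,327) and the blue stamp at (513,351). The side view agrees: the upright blue stamp is at about (525,245).

```bash
cat > h.py <<'E'
import numpy as np, cv2
from scipy.spatial.transform import Rotation as R
from station import r
def cam(n):
    c=r.capture(n); f=192/np.tan(np.radians(c["vertical_fov"]/2))
    c["K"]=np.array([[f,0,c["cx"]],[0,f,c["cy"]],[0,0,1]]); c["R"]=R.from_rotvec(np.ravel(c["rvec"])).as_matrix(); c["t"]=np.ravel(c["tvec"]); return c
def p2w(c,uv,z):
    uv=np.atleast_2d(uv).astype(float); d=np.c_[uv,np.ones(len(uv))]@np.linalg.inv(c["K"]).T@c["R"]; o=-c["R"].T@c["t"]
    return (o+d*((z-o[2])/d[:,2])[:,None])[:,:2]
def w2p(c,P):
    q=(np.atleast_2d(P)@c["R"].T+c["t"])@c["K"].T; return q[:,:2]/q[:,2:]
def rect(c,mask,z):
    """min-area rectangle, on plane z, of the mask's largest blob: centre, yaw of long side (deg), sizes"""
    n,l,s,_=cv2.connectedComponentsWithStats(mask.astype(np.uint8)); k=1+np.argmax(s[1:,4])
    v,u=np.nonzero(l==k); (cx,cy),(w,h),a=cv2.minAreaRect((p2w(c,np.c_[u,v],z)*1000).astype(np.float32))
    if h>w: a+=90; w,h=h,w
    return np.round([cx,cy,(a+90)%180-90,w,h],1)
def move(xyz,yaw,R0=None,p0=None):
    """shift (mm) and turn (rad) to put TCP at xyz (m), pointing down, finger line (tool y) along yaw deg (mod 180)"""
    s=r.sense(); R0=s["ee_rot"] if R0 is None else R0; p0=s["tcp_pos"] if p0 is None else p0
    best=None
    for a in (yaw,yaw+180):
        y=np.array([np.cos(np.radians(a)),np.sin(np.radians(a)),0]); z=np.array([0,0,-1.]); T=np.c_[np.cross(y,z),y,z]
        rv=R.from_matrix(R0.T@T).as_rotvec()
        print("shift",np.round(R0.T@(np.array(xyz)-p0)*1000,1),"turn",np.round(rv,3),"j6",np.round(s["joints"][5],1))
E
python3 - <<'E'
from h import *
c=cam("top"); im=c["frame"]; hsv=cv2.cvtColor(im,cv2.COLOR_RGB2HSV); dark=hsv[...,2]<60
def roi(m,x0,y0,x1,y1):
    o=np.zeros(m.shape,bool); a=slice(int(y0*.64),int(y1*.64)),slice(int(x0*.64),int(x1*.64)); o[a]=m[a]; return o
H,S,V=[hsv[...,i].astype(int) for i in range(3)]
print("bg",im[200,170],im[225,190],im[int(268*.64),int(205*.64)])
d=V<130
for n,b,z,m in [("dispdock",(155,238,252,296),.01,d),("gluedock",(290,245,338,292),.01,d),("stapdock",(355,245,447,292),.01,d),("stampdock",(475,255,525,300),.01,d),
  ("disp",(160,322,245,370),.025,(S>90)&(H>75)&(H<110)),("stapler",(258,312,335,355),.04,V<80),("glue",(390,315,412,340),.091,(S>60)&(H>20)&(H<40)),("stamp",(490,335,535,368),.09,(S>90)&(H>100)&(H<130))]:
    mm=roi(m,*b); print(n,mm.sum(),rect(c,mm,z))
print(-c["R"].T@c["t"])
w=cam("wrist"); print(w["R"],-w["R"].T@w["t"],w["vertical_fov"])
E
```

```text
bg [151 149 141] [151 149 142] [93 91 92]
dispdock 1345 [586.2 323.9  88.6 175.2  88. ]
gluedock 362 [589.4  87.8 -89.2  71.1  68.3]
stapdock 1001 [ 589.1 -101.6  -84.3  170.7   67.8]
stampdock 507 [ 573.7 -317.9   90.    81.9   68.7]
disp 459 [415.2 316.4 -78.6 133.8  52.5]
stapler 435 [447.9 114.1  72.3 140.   33.9]
glue 48 [ 458.5 -101.3    0.7   21.9   18.8]
stamp 189 [ 412.2 -330.2   79.4   63.3   31.9]
[ 0.42208556 -0.09549143  1.20420614]
[[-0.33652326  0.94167282  0.00209791]
 [ 0.8995173   0.32079752  0.29657643]
 [ 0.27860496  0.10169197 -0.95500682]] [ 0.13288471 -0.61452119  0.38466059] 61.95227420803004
```

```bash
python3 -c "
from h import *
w=cam('wrist');s=r.sense();print('cam in tool',s['ee_rot'].T@(-w['R'].T@w['t']-s['tcp_pos']),s['ee_rot'].T@w['R'][2])
move([.448,.114,.24],162.3)"
```

```text
cam in tool [ 0.08202796  0.00148848 -0.09307285] [-2.96704928e-01  5.73784018e-04  9.54969034e-01]
shift [-460.2  581.1   52.3] turn [ 0.001  0.    -0.918] j6 -14.8
shift [-460.2  581.1   52.3] turn [ 0.000e+00 -1.000e-03  2.223e+00] j6 -14.8
```

```bash
python3 -m pendant '[[[-460,581,52],[0,0,-0.918]],[[-460,581,52],[0,0,-0.918]],[[-460,581,52],[0,0,-0.918]],[[-460,581,52],[0,0,-0.918]],[[-460,581,52],[0,0,-0.918]],[[-460,581,52],[0,0,-0.918]],[[-460,581,52],[0,0,-0.918]],[[-460,581,52],[0,0,-0.918]],[[-460,581,52],[0,0,-0.918]],[[-460,581,52],[0,0,-0.918]]]' 1; python3 -c "
from h import *
print(r.sense()['tcp_pos']);move([.448,.114,.24],162.3)"
```

```text
time_s: 1.25
tcp_pos: [0.3705, -0.1139, 0.2576]
ee_rot: [[-0.304, -0.953, 0.001], [-0.953, 0.304, 0.0], [-0.001, -0.001, -1.0]]
wrist_force: [1.4, 0.7, 0.8]
gripper_width: 1.0
gripper_force: 0.0
[ 0.37046347 -0.11393958  0.2575646 ]
shift [-240.7   -4.5   17.7] turn [-0.001  0.001 -0.   ] j6 -25.0
shift [-240.7   -4.5   17.7] turn [1.000e-03 2.000e-03 3.142e+00] j6 -25.0
```

```bash
python3 -m pendant '[[[-240,-4,18],[0,0,0]],[[-240,-4,18],[0,0,0]],[[-240,-4,18],[0,0,0]],[[-240,-4,18],[0,0,0]],[[-240,-4,18],[0,0,0]],[[-240,-4,18],[0,0,0]],[[-240,-4,18],[0,0,0]]]'
python3 - <<'E'
from h import *
c=cam("wrist"); im=c["frame"]; V=im.max(2)
cv2.imwrite("pics/w1.png",im[:,:,::-1])
E
```

```text
time_s: 1.95
tcp_pos: [0.447, 0.1123, 0.2388]
ee_rot: [[-0.303, -0.953, -0.001], [-0.953, 0.303, -0.001], [0.001, 0.001, -1.0]]
wrist_force: [-1.0, -0.6, 0.9]
gripper_width: 1.001
gripper_force: 0.0
```

View pics/w1.png

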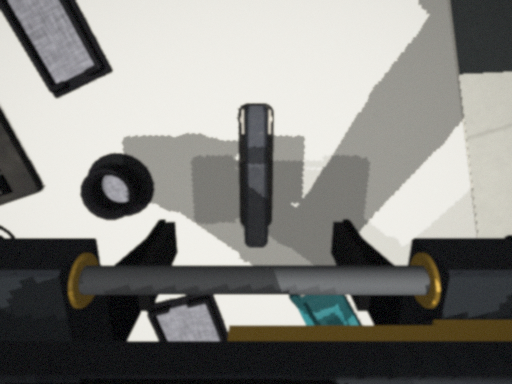

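The wrist view shows the stapler at columns 240–272 and rows 103–246, nearly along the image's vertical axis. I'll measure its top face there.

Run:
```python
from h import *
c=cam("wrist"); im=c["frame"]; V=im.max(2).astype(int)
m=np.zeros(V.shape,bool); m[95:252,228:290]=(V<95)[95:252,228:290]
for z in(.04,.053): print(rect(c,m,z))
for v in range(110,245,15):
    u=np.nonzero(m[v])[0]; print(v,u.min(),u.max(), np.round(p2w(c,[u.mean(),v],.05)*1000,1))
print([np.round(p2w(c,[256,v],.05)*1000,1) for v in (103,246)])
```

```text
[446.3 119.3  72.6 141.   32.6]
[445.2 115.5  72.6 134.7  31.1]
110 240 267 [[426.9  55.3]]
125 240 266 [[431.8  67.2]]
140 239 272 [[433.9  80.4]]
155 240 272 [[437.6  93.4]]
170 239 272 [[442.4 106.5]]
185 239 272 [[446.6 120.2]]
200 239 272 [[451.1 134.3]]
215 240 272 [[455.2 149. ]]
230 244 268 [[460.  163.9]]
[array([[423.9,  50.1]]), array([[465.2, 180.4]])]
```

```bash
python3 -m pendant '[[[-3,2,50],[0,0,0]],[[-3,2,90],[0,0,0]],[[-3,2,120],[0,0,0]],[[-3,2,140],[0,0,0]],[[-3,2,148],[0,0,0]],[[-3,2,148],[0,0,0]],[[-3,2,148],[0,0,0]]]' && python3 -m pendant '[[[0,0,0],[0,0,0]],[[0,0,0],[0,0,0]],[[0,0,0],[0,0,0]],[[0,0,0],[0,0,0]],[[0,0,0],[0,0,0]],[[0,0,0],[0,0,0]],[[0,0,0],[0,0,0]]]' 0
```

```text
time_s: 2.75
tcp_pos: [0.4468, 0.1149, 0.0923]
ee_rot: [[-0.305, -0.952, 0.002], [-0.952, 0.305, 0.001], [-0.001, -0.001, -1.0]]
wrist_force: [-0.5, -0.3, 1.7]
gripper_width: 1.002
gripper_force: 0.0
time_s: 3.45
tcp_pos: [0.4461, 0.115, 0.0912]
ee_rot: [[-0.304, -0.953, -0.0], [-0.953, 0.304, -0.0], [0.0, 0.0, -1.0]]
wrist_force: [0.8, -0.1, 0.4]
gripper_width: 0.449
gripper_force: 0.0
```

```bash
python3 -m pendant '[[[0,0,0],[0,0,0]],[[0,0,0],[0,0,0]],[[0,0,0],[0,0,0]],[[0,0,0],[0,0,0]],[[0,0,0],[0,0,0]]]' && python3 -m pendant '[[[0,0,-20],[0,0,0]],[[0,0,-60],[0,0,0]],[[0,0,-100],[0,0,0]],[[0,0,-120],[0,0,0]],[[0,0,-120],[0,0,0]]]' && python3 -c "
from h import *
move([.571,-.08,.21],5.7)"
```

```text
time_s: 3.95
tcp_pos: [0.4461, 0.115, 0.0912]
ee_rot: [[-0.304, -0.953, -0.0], [-0.953, 0.304, -0.0], [0.0, 0.0, -1.0]]
wrist_force: [-0.6, 0.5, 0.0]
gripper_width: 0.254
gripper_force: 30.0
time_s: 4.45
tcp_pos: [0.4474, 0.1157, 0.214]
ee_rot: [[-0.304, -0.953, 0.006], [-0.953, 0.304, 0.004], [-0.005, -0.005, -1.0]]
wrist_force: [0.6, 0.3, -1.9]
gripper_width: 0.257
gripper_force: 30.0
shift [ 148.9 -177.2    4. ] turn [0.006 0.008 2.733] j6 -52.5
shift [ 148.9 -177.2    4. ] turn [-0.006  0.004 -0.408] j6 -52.5
```

```bash
python3 -m pendant '[[[70,-162,4],[0,0,-0.408]],[[70,-162,4],[0,0,-0.408]],[[70,-162,4],[0,0,-0.408]],[[70,-162,4],[0,0,-0.408]],[[70,-162,4],[0,0,-0.408]],[[70,-162,4],[0,0,-0.408]],[[70,-162,4],[0,0,-0.408]]]'
python3 - <<'E'
from h import *
c=cam("wrist"); im=c["frame"]
cv2.imwrite("pics/w2.png",im[:,:,::-1])
E
```

```text
time_s: 5.15
tcp_pos: [0.5779, -0.0008, 0.2055]
ee_rot: [[0.099, -0.995, -0.004], [-0.995, -0.099, -0.0], [0.0, 0.004, -1.0]]
wrist_force: [0.2, 0.8, -2.6]
gripper_width: 0.257
gripper_force: 30.0
```

View pics/w2.png

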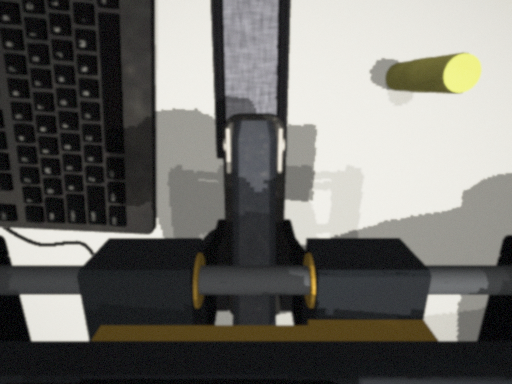

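The dock fills columns 213–289 and rows 0–150. The held stapler's front end is at about (255,115), parallel to the dock and centred on it.

Run:
```python
from h import *
c=cam("wrist"); im=c["frame"]; V=im.max(2).astype(int)
P=[]
for v in range(5,100,10):
    u=np.nonzero(V[v,195:300]<75)[0]+195
    g=np.diff(u); k=np.argmax(g); 
    a,b=p2w(c,[[u.min()-.5,v],[u.max()+.5,v]],.015)*1000,p2w(c,[[u[k]+.5,v],[u[k+1]-.5,v]],.015)*1000
    print(v,u.min(),u[k],u[k+1],u.max(),np.round(a.mean(0),1),np.round(b.mean(0),1),np.round(b[0]-b[1],1)); P.append(b.mean(0))
P=np.array(P); f=np.polyfit(P[:,1],P[:,0],1); print("yaw",np.degrees(np.arctan2(1,f[0])),"x at -101.6",np.polyval(f,-101.6))
# held stapler axis at z .16
s=r.sense(); zt=s["tcp_pos"][2]-.0912+.053; Q=[]
for v in range(130,205,10):
    u=np.nonzero(V[v,195:320]<60)[0]+195; Q.append([v,u.min(),u.max(),*np.round(p2w(c,[(u.min()+u.max())/2,v],zt)[0]*1000,1)])
print(*Q,sep="\n"); print("front top",p2w(c,[256,115],zt)*1000, s["tcp_pos"],s["ee_rot"][:,1])
# dock near end
col=V[:,219]; print("dock end rows",np.nonzero(col[100:200]<75)[0][:80]+100)
```

```text
5 213 222 280 289 [ 593.1 -139.9] [ 593.2 -139.9] [45.   4.5]
15 213 222 279 289 [ 592.5 -132.8] [ 592.9 -132.8] [44.6  4.5]
25 214 223 279 288 [ 591.8 -125.6] [ 591.8 -125.6] [44.2  4.4]
35 214 223 279 288 [ 591.  -118.2] [ 591.1 -118.2] [44.5  4.4]
45 214 223 279 288 [ 590.3 -110.7] [ 590.3 -110.7] [44.9  4.5]
55 215 223 279 287 [ 589.6 -103.1] [ 589.6 -103.1] [45.3  4.5]
65 215 223 278 287 [588.8 -95.4] [589.3 -95.4] [44.9  4.5]
75 215 224 278 287 [588.1 -87.5] [588.1 -87.5] [44.4  4.4]
85 216 224 278 287 [586.9 -79.6] [587.3 -79.5] [44.8  4.5]
95 216 224 278 286 [586.5 -71.4] [586.5 -71.4] [45.2  4.5]
yaw 95.60306431530428 x at -101.6 589.5170420206928
[130, np.int64(217), np.int64(285), np.float64(584.8), np.float64(-62.7)]
[140, np.int64(218), np.int64(275), np.float64(586.3), np.float64(-58.4)]
[150, np.int64(218), np.int64(274), np.float64(586.1), np.float64(-54.2)]
[160, np.int64(224), np.int64(284), np.float64(582.4), np.float64(-50.3)]
[170, np.int64(224), np.int64(284), np.float64(581.9), np.float64(-46.0)]
[180, np.int64(225), np.int64(284), np.float64(581.3), np.float64(-41.7)]
[190, np.int64(225), np.int64(283), np.float64(581.0), np.float64(-37.2)]
[200, np.int64(225), np.int64(283), np.float64(580.6), np.float64(-32.6)]
front top [[583.38947707 -68.85394793]] [ 5.78256810e-01 -2.68814589e-04  2.06644687e-01] [-0.99499208 -0.09994309  0.00146258]
dock end rows [100 101 102 103 104 105 106 107 108 109 110 111 112 113 114 115 116 117
 118 119 120 121 122 123 124 125 126 127 128 129 130 131 132 133 134 135
 136 137 138 139 140 141 142 143 144 145 146 147 148 149 150 151 152 153
 154 155 156 157]
```

```bash
python3 -m pendant '[[[50,-1,0],[0,0,0]],[[90,-1,0],[0,0,0]],[[102,-1,20],[0,0,0]],[[102,-1,50],[0,0,0]],[[102,-1,75],[0,0,0]],[[102,-1,85],[0,0,0]],[[102,-1,92],[0,0,0]],[[102,-1,99],[0,0,0]],[[102,-1,104],[0,0,0]],[[102,-1,104],[0,0,0]]]' && python3 -m pendant '[[[0,0,2],[0,0,0]],[[0,0,4],[0,0,0]],[[0,0,5],[0,0,0]],[[0,0,5],[0,0,0]]]'
```

```text
time_s: 6.25
tcp_pos: [0.5903, -0.1021, 0.1033]
ee_rot: [[0.099, -0.995, -0.0], [-0.995, -0.099, 0.0], [-0.0, 0.0, -1.0]]
wrist_force: [0.3, 1.2, -1.3]
gripper_width: 0.253
gripper_force: 30.0
time_s: 6.65
tcp_pos: [0.5902, -0.1024, 0.0982]
ee_rot: [[0.099, -0.995, -0.0], [-0.995, -0.099, 0.0], [-0.0, 0.0, -1.0]]
wrist_force: [0.5, 0.7, -1.8]
gripper_width: 0.258
gripper_force: 30.0
```

```bash
python3 -m pendant '[[[0,0,1],[0,0,0]],[[0,0,2],[0,0,0]],[[0,0,2],[0,0,0]]]' && python3 -m pendant '[[[0,0,0],[0,0,0]],[[0,0,0],[0,0,0]],[[0,0,0],[0,0,0]],[[0,0,0],[0,0,0]],[[0,0,0],[0,0,0]]]' 0.5 && python3 -m pendant '[[[0,0,-15],[0,0,0]],[[0,0,-50],[0,0,0]],[[0,0,-100],[0,0,0]],[[-50,0,-130],[0,0,0]],[[-90,0,-130],[0,0,0]],[[-90,0,-130],[0,0,0]]]' 0.5
python3 - <<'E'
from h import *
c=cam("wrist"); im=c["frame"]
cv2.imwrite("pics/w3.png",im[:,:,::-1]); move([.415,.316,.26],11.4)
E
```

```text
time_s: 6.95
tcp_pos: [0.5903, -0.1023, 0.0962]
ee_rot: [[0.099, -0.995, 0.0], [-0.995, -0.099, -0.0], [0.0, -0.0, -1.0]]
wrist_force: [-0.3, 0.3, -2.5]
gripper_width: 0.255
gripper_force: 30.0
time_s: 7.45
tcp_pos: [0.5904, -0.1023, 0.0964]
ee_rot: [[0.099, -0.995, 0.0], [-0.995, -0.099, 0.0], [0.0, -0.0, -1.0]]
wrist_force: [0.2, -0.3, 0.3]
gripper_width: 0.492
gripper_force: 0.0
time_s: 8.05
tcp_pos: [0.5817, -0.0088, 0.2285]
ee_rot: [[0.104, -0.995, 0.004], [-0.995, -0.104, 0.002], [-0.001, -0.005, -1.0]]
wrist_force: [-0.2, -0.6, -1.1]
gripper_width: 0.498
gripper_force: 0.0
shift [-341.9  131.9  -32.7] turn [1.000e-03 3.000e-03 3.045e+00] j6 -9.0
shift [-341.9  131.9  -32.7] turn [-0.002  0.    -0.096] j6 -9.0
```

View pics/w3.png

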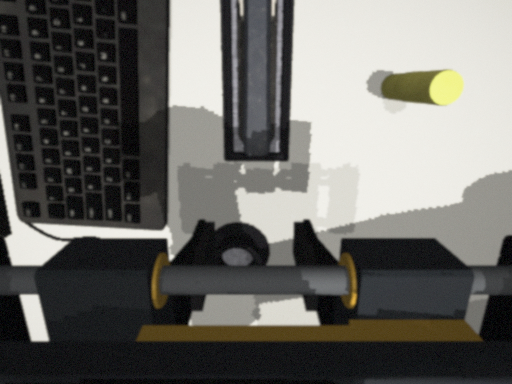

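The stapler sits in its dock at columns 222–290. Next is the dispenser. I'll hover beside it so it falls in the visible upper half of the image.

```bash
python3 -m pendant '[[[-395,132,-20],[0,0,-0.096]],[[-395,132,-20],[0,0,-0.096]],[[-395,132,-20],[0,0,-0.096]],[[-395,132,-20],[0,0,-0.096]],[[-395,132,-20],[0,0,-0.096]],[[-395,132,-20],[0,0,-0.096]],[[-395,132,-20],[0,0,-0.096]],[[-395,132,-20],[0,0,-0.096]],[[-395,132,-20],[0,0,-0.096]],[[-395,132,-20],[0,0,-0.096]]]' 1
python3 - <<'E'
from h import *
c=cam("wrist"); im=c["frame"]
cv2.imwrite("pics/w4.png",im[:,:,::-1]); 
hsv=cv2.cvtColor(im,cv2.COLOR_RGB2HSV).astype(int);H,S,V=hsv[...,0],hsv[...,1],hsv[...,2]
m=(S>90)&(H>75)&(H<110); print(rect(c,m,.025))
for v in range(60,260,12):
    u=np.nonzero(m[v])[0]
    if len(u): print(v,u.min(),u.max())
E
```

```text
time_s: 9.1
tcp_pos: [0.4105, 0.3686, 0.2457]
ee_rot: [[0.196, -0.981, -0.0], [-0.981, -0.196, -0.001], [0.001, 0.0, -1.0]]
wrist_force: [-0.6, -0.2, -1.0]
gripper_width: 0.999
gripper_force: 0.0
[412.9 317.7 -77.4 135.4  54.3]
60 129 288
72 234 288
84 128 288
96 234 289
108 234 289
120 50 289
132 234 289
144 235 289
156 235 288
168 236 288
180 237 286
240 6 510
252 49 469
```

View pics/w4.png

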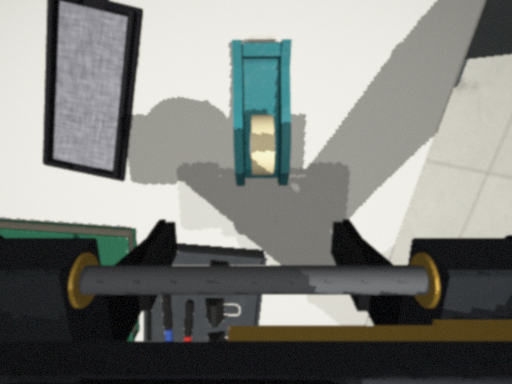

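The dispenser spans columns 231–291 and rows 38–185, aligned with the tool. Its dock is at upper left, (45–140, 0–180).

Run:
```python
from h import *
c=cam("wrist"); s=r.sense()
for z in(.02,.035):
    for v in (80,115,150): p=p2w(c,[261.6,v],z)[0]; print(z,v,np.round(p*1000,1),np.round(s["ee_rot"].T@(np.r_[p,.086]-s["tcp_pos"])*1000,1))
V=c["frame"].max(2).astype(int); m=np.zeros(V.shape,bool); m[0:182,40:145]=(V<75)[0:182,40:145]; print("dock part",rect(c,m,.012))
for v in range(20,160,20):
    u=np.nonzero(m[v])[0];k=np.argmax(np.diff(u)); print(v,u.min(),u[k],u[k+1],u.max(),np.round(p2w(c,[[u[k]+.5,v],[u[k+1]-.5,v]],.015)*1000,1).tolist())
move([.4145,.317,.086],11.3)
```

```text
0.02 80 [419.3 283. ] [ 83.    7.9 159.7]
0.02 115 [412.8 315. ] [ 50.4   8.2 159.7]
0.02 150 [405.8 349. ] [ 15.7   8.5 159.6]
0.035 80 [419.7 283.3] [ 82.9   7.5 159.7]
0.035 115 [413.4 313.7] [ 51.8   7.8 159.7]
0.035 150 [406.8 346.2] [ 18.7   8.1 159.6]
dock part [582.5 327.8  88.8 167.6  84.5]
20 48 57 128 140 [[612.9, 268.0], [550.1, 255.6]]
40 48 56 126 138 [[613.5, 285.3], [550.6, 272.8]]
60 47 56 124 136 [[613.2, 303.0], [551.1, 290.7]]
80 47 55 123 134 [[613.9, 321.5], [550.7, 309.0]]
100 46 54 121 132 [[614.6, 340.6], [551.2, 328.1]]
120 45 53 119 130 [[615.3, 360.5], [551.7, 347.9]]
140 45 52 117 128 [[616.1, 381.1], [552.3, 368.5]]
shift [ 48.8   6.1 159.7] turn [-2.000e-03 -2.000e-03  3.139e+00] j6 -47.4
shift [ 48.8   6.1 159.7] turn [ 0.001 -0.001 -0.003] j6 -47.4
```

```bash
python3 -m pendant '[[[40,7,30],[0,0,0]],[[49,7.5,70],[0,0,0]],[[49,7.5,105],[0,0,0]],[[49,7.5,130],[0,0,0]],[[49,7.5,150],[0,0,0]],[[49,7.5,160],[0,0,0]],[[49,7.5,160],[0,0,0]],[[49,7.5,160],[0,0,0]]]' && python3 -m pendant '[[[0,0,0],[0,0,0]],[[0,0,0],[0,0,0]],[[0,0,0],[0,0,0]],[[0,0,0],[0,0,0]],[[0,0,0],[0,0,0]],[[0,0,0],[0,0,0]],[[0,0,0],[0,0,0]],[[0,0,0],[0,0,0]]]' 0 && python3 -m pendant '[[[0,0,-10],[0,0,0]],[[0,0,-30],[0,0,0]],[[0,0,-55],[0,0,0]],[[0,0,-75],[0,0,0]],[[0,0,-80],[0,0,0]],[[0,0,-80],[0,0,0]]]' && python3 -c "
from h import *
move([.584,.42,.165],-1.4)"
```

```text
time_s: 10.0
tcp_pos: [0.4139, 0.3174, 0.0869]
ee_rot: [[0.193, -0.981, 0.001], [-0.981, -0.193, 0.001], [-0.001, -0.001, -1.0]]
wrist_force: [0.5, 0.6, -0.2]
gripper_width: 1.0
gripper_force: 0.0
time_s: 10.8
tcp_pos: [0.4132, 0.3179, 0.0864]
ee_rot: [[0.194, -0.981, 0.0], [-0.981, -0.194, 0.0], [-0.0, -0.0, -1.0]]
wrist_force: [0.2, -0.4, 2.2]
gripper_width: 0.594
gripper_force: 29.9
time_s: 11.4
tcp_pos: [0.4126, 0.3172, 0.1661]
ee_rot: [[0.193, -0.981, -0.001], [-0.981, -0.193, 0.0], [-0.0, 0.001, -1.0]]
wrist_force: [1.1, 0.1, -8.1]
gripper_width: 0.592
gripper_force: 29.9
shift [ -67.7 -188.     0.9] turn [-0.000e+00  1.000e-03 -2.923e+00] j6 -44.2
shift [ -67.7 -188.     0.9] turn [0.001 0.    0.219] j6 -44.2
```

Run:
```python
from h import *
for n in("top","side"):
    c=cam(n); im=c["frame"]; hsv=cv2.cvtColor(im,cv2.COLOR_RGB2HSV).astype(int)
    m=np.zeros(im.shape[:2],bool); b=(slice(100,145),slice(120,170)) if n=="top" else (slice(185,225),slice(105,155))
    m[b]=((hsv[...,1]>120)&(hsv[...,0]>18)&(hsv[...,0]<35))[b]
    print(n,m.sum(),rect(c,m,.115),rect(c,m,.123))
```

```text
top 537 [727.3 261.9  46.   83.7  74.8] [725.1 259.2  46.   83.1  74.2]
side 585 [720.6 270.9 -40.9 111.9  79. ] [709.8 277.8 -40.9 110.5  78. ]
```

The jar's near edge comes within millimetres of the gripper body at the dispenser dock. I'll set the dispenser back down and regrip it about 12 mm further to +y for clearance.

```bash
python3 -m pendant '[[[0,0,30],[0,0,0]],[[0,0,55],[0,0,0]],[[0,0,70],[0,0,0]],[[0,0,76],[0,0,0]],[[0,0,79.5],[0,0,0]],[[0,0,79.5],[0,0,0]]]' && python3 -m pendant '[[[0,0,0],[0,0,0]],[[0,0,0],[0,0,0]],[[0,0,0],[0,0,0]],[[-6,0,0],[0,0,0]],[[-12,0,0],[0,0,0]],[[-12,0,0],[0,0,0]]]' 0.75 && python3 -m pendant '[[[0,0,0],[0,0,0]],[[0,0,0],[0,0,0]],[[0,0,0],[0,0,0]],[[0,0,0],[0,0,0]],[[0,0,0],[0,0,0]]]' 0 && python3 -m pendant '[[[0,0,-8],[0,0,0]],[[0,0,-25],[0,0,0]],[[0,0,-45],[0,0,0]],[[0,0,-60],[0,0,0]],[[0,0,-60],[0,0,0]]]' && python3 -c "
from h import *
print(r.sense()['moment'])
move([.582,.42,.146],-1.4)"
```

```text
time_s: 12.1
tcp_pos: [0.413, 0.3176, 0.0869]
ee_rot: [[0.194, -0.981, -0.0], [-0.981, -0.194, -0.001], [0.001, 0.0, -1.0]]
wrist_force: [0.6, 0.3, -6.5]
gripper_width: 0.596
gripper_force: 29.9
time_s: 12.7
tcp_pos: [0.411, 0.3307, 0.087]
ee_rot: [[0.195, -0.981, 0.001], [-0.981, -0.195, 0.001], [-0.001, -0.001, -1.0]]
wrist_force: [0.1, -0.3, -0.1]
gripper_width: 0.754
gripper_force: 0.0
time_s: 13.2
tcp_pos: [0.4108, 0.3294, 0.0867]
ee_rot: [[0.194, -0.981, -0.0], [-0.981, -0.194, 0.0], [-0.0, 0.0, -1.0]]
wrist_force: [0.8, 0.3, -0.6]
gripper_width: 0.596
gripper_force: 29.9
time_s: 13.7
tcp_pos: [0.411, 0.3298, 0.1482]
ee_rot: [[0.194, -0.981, 0.002], [-0.981, -0.194, 0.003], [-0.002, -0.002, -1.0]]
wrist_force: [0.9, 0.3, -6.7]
gripper_width: 0.595
gripper_force: 29.9
[ 0.20636139  0.06798711 -0.01261549]
shift [ -55.4 -185.2    2.7] turn [-0.004 -0.003 -2.922] j6 -45.2
shift [ -55.4 -185.2    2.7] turn [-0.002  0.002  0.219] j6 -45.2
```

```bash
python3 -m pendant '[[[-20,-50,2],[0,0,0.1]],[[-40,-95,2],[0,0,0.219]],[[-55,-140,2],[0,0,0.219]],[[-55,-175,2],[0,0,0.219]],[[-55,-185,2],[0,0,0.219]],[[-55,-185,2],[0,0,0.219]],[[-55,-185,2],[0,0,0.219]]]'
python3 - <<'E'
from h import *
c=cam("wrist"); im=c["frame"]
cv2.imwrite("pics/w5.png",im[:,:,::-1]); print(r.sense()["moment"])
E
```

```text
time_s: 14.4
tcp_pos: [0.5801, 0.418, 0.1422]
ee_rot: [[-0.025, -1.0, -0.005], [-1.0, 0.025, -0.003], [0.003, 0.005, -1.0]]
wrist_force: [-0.1, 0.2, -6.1]
gripper_width: 0.593
gripper_force: 29.9
[ 0.0635035   0.09522911 -0.03038512]
```

View pics/w5.png

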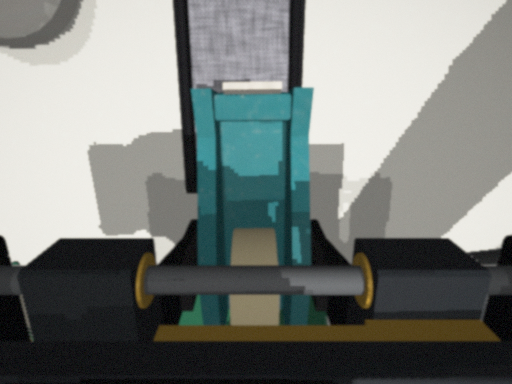

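The dispenser is held level, with its front end at row 90 (columns 193–312). The dock is ahead at columns 175–303, and the jar's base is at upper left.

Run:
```python
from h import *
c=cam("wrist"); im=c["frame"]; V=im.max(2).astype(int); s=r.sense(); print(s["tcp_pos"],s["ee_rot"][:,0])
for v in range(5,85,15):
    u=np.nonzero(V[v,150:330]<75)[0]+150; k=np.argmax(np.diff(u))
    print(v,u.min(),u[k],u[k+1],u.max(),"outer mid",np.round(p2w(c,[[u.min()-.5,v],[u.max()+.5,v]],.012)*1000,1).tolist(),"in",np.round(p2w(c,[[u[k]+.5,v],[u[k+1]-.5,v]],.010).mean(0)*1000,1))
print("near left outer corner",p2w(c,[186,192],.012)*1000)
zb=s["tcp_pos"][2]-.0867
hsv=cv2.cvtColor(im,cv2.COLOR_RGB2HSV).astype(int); m=(hsv[...,1]>90)&(hsv[...,0]>75)&(hsv[...,0]<110)
for v in(100,115,130,160,200):
    u=np.nonzero(m[v])[0]; print(v,u.min(),u.max(),[np.round(p2w(c,[u.mean(),v],zb+h)*1000,1)[0].tolist() for h in(.03,.045)])
print("front",p2w(c,[252,90],zb+.045)*1000,p2w(c,[252,90],zb+.06)*1000)
print("jar base pts",np.round(p2w(c,[[95,0],[90,15],[72,35],[45,48],[10,45]],0)*1000,1).tolist())
```

```text
[0.58011259 0.4186261  0.14381215] [-0.02375335 -0.99971629  0.00176445]
5 175 187 290 303 outer mid [[625.3, 289.1], [544.5, 291.0]] in [585.3 289.6]
20 176 188 290 303 outer mid [[625.5, 297.6], [544.3, 299.5]] in [585.3 298.2]
35 177 189 289 302 outer mid [[625.7, 306.3], [544.8, 308.2]] in [585.7 307. ]
50 178 189 289 301 outer mid [[625.9, 315.2], [545.3, 317.2]] in [586. 316.]
65 179 191 289 301 outer mid [[626.1, 324.4], [545.1, 326.4]] in [585.7 325.3]
80 180 191 289 300 outer mid [[626.4, 333.8], [545.6, 335.8]] in [586.  334.7]
near left outer corner [[628.88868333 412.62104341]]
100 191 310 [[578.8, 344.6], [578.7, 343.9]]
115 193 309 [[578.7, 351.2], [578.6, 349.9]]
130 196 307 [[578.7, 358.1], [578.6, 356.1]]
160 195 308 [[579.1, 372.4], [578.9, 368.9]]
200 198 308 [[578.9, 392.7], [578.8, 387.2]]
front [[577.96530345 340.02086242]] [[577.9350333  339.79423856]]
jar base pts [[679.7, 282.3], [684.5, 291.1], [698.8, 302.9], [718.8, 310.5], [742.1, 308.1]]
```

```bash
python3 -m pendant '[[[30,-7,0],[0,0,0]],[[60,-7,0],[0,0,0]],[[78,-7,0],[0,0,0]],[[81,-7,10],[0,0,0]],[[81,-7,22],[0,0,0]],[[81,-7,32],[0,0,0]],[[81,-7,38],[0,0,0]],[[81,-7,43],[0,0,0]],[[81,-7,47],[0,0,0]],[[81,-7,47],[0,0,0]]]' && python3 -m pendant '[[[0,0,2],[0,0,0]],[[0,0,4],[0,0,0]],[[0,0,5],[0,0,0]],[[0,0,5],[0,0,0]]]'
```

```text
time_s: 15.5
tcp_pos: [0.5864, 0.3383, 0.0969]
ee_rot: [[-0.024, -1.0, -0.001], [-1.0, 0.024, -0.001], [0.001, 0.001, -1.0]]
wrist_force: [0.3, -1.7, -6.9]
gripper_width: 0.592
gripper_force: 29.9
time_s: 15.9
tcp_pos: [0.5867, 0.338, 0.0927]
ee_rot: [[-0.024, -1.0, -0.0], [-1.0, 0.024, -0.0], [0.0, 0.0, -1.0]]
wrist_force: [-0.1, -0.7, -6.9]
gripper_width: 0.596
gripper_force: 29.9
```

Still fully suspended at about 1 mm above the floor. I'll lower slightly, release, retreat along −x tool (+y, away from the jar), and look.

```bash
python3 -m pendant '[[[0,0,1],[0,0,0]],[[0,0,1.5],[0,0,0]],[[0,0,1.5],[0,0,0]]]' && python3 -m pendant '[[[0,0,0],[0,0,0]],[[0,0,0],[0,0,0]],[[0,0,0],[0,0,0]],[[0,0,0],[0,0,0]]]' 0.75 && python3 -m pendant '[[[0,0,-15],[0,0,0]],[[0,0,-50],[0,0,0]],[[0,0,-90],[0,0,0]],[[-50,0,-120],[0,0,0]],[[-80,0,-140],[0,0,0]],[[-80,0,-140],[0,0,0]]]'
python3 - <<'E'
from h import *
c=cam("wrist"); im=c["frame"]
cv2.imwrite("pics/w6.png",im[:,:,::-1]); move([.412,-.330,.26],-10.6)
print(r.sense()["joints"])
E
```

```text
time_s: 16.2
tcp_pos: [0.5868, 0.3382, 0.0917]
ee_rot: [[-0.024, -1.0, 0.0], [-1.0, 0.024, 0.0], [-0.0, -0.0, -1.0]]
wrist_force: [0.3, 0.5, -4.7]
gripper_width: 0.59
gripper_force: 29.9
time_s: 16.6
tcp_pos: [0.5871, 0.3384, 0.0921]
ee_rot: [[-0.024, -1.0, 0.001], [-1.0, 0.024, 0.001], [-0.001, -0.001, -1.0]]
wrist_force: [-0.0, 0.7, -0.4]
gripper_width: 0.742
gripper_force: 0.0
time_s: 17.2
tcp_pos: [0.5898, 0.4231, 0.2375]
ee_rot: [[-0.02, -1.0, 0.009], [-1.0, 0.02, 0.008], [-0.008, -0.009, -1.0]]
wrist_force: [0.2, 0.8, 0.9]
gripper_width: 0.749
gripper_force: 0.0
shift [754.1 160.7 -29.4] turn [-0.007 -0.006 -2.978] j6 -49.5
shift [754.1 160.7 -29.4] turn [-0.004  0.005  0.164] j6 -49.5
[ 4.83093726e+01  3.37232587e+01  1.15616100e+01  2.97946662e-02
 -6.74842371e+01 -4.95398343e+01]
```

View pics/w6.png

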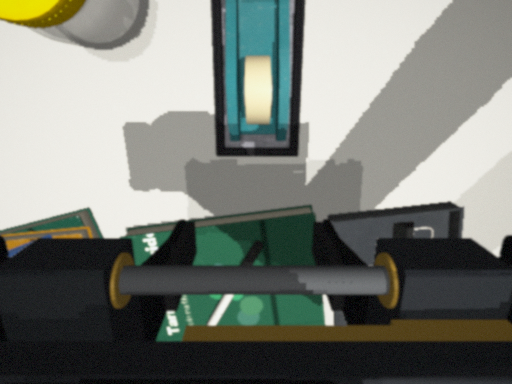

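```bash
python3 -m pendant '[[[696,151,-50],[0,0,0.164]],[[696,151,-50],[0,0,0.164]],[[696,151,-50],[0,0,0.164]],[[696,151,-50],[0,0,0.164]],[[696,151,-50],[0,0,0.164]],[[696,151,-50],[0,0,0.164]],[[696,151,-50],[0,0,0.164]],[[696,151,-50],[0,0,0.164]],[[696,151,-50],[0,0,0.164]],[[696,151,-50],[0,0,0.164]]]' 0.8; python3 -c "
from h import *
move([.425,-.27,.285],169.4)"
```

```text
time_s: 18.25
tcp_pos: [0.4691, -0.0692, 0.2664]
ee_rot: [[-0.187, -0.982, -0.001], [-0.982, 0.187, -0.0], [0.0, 0.001, -1.0]]
wrist_force: [0.8, -0.4, -0.5]
gripper_width: 0.799
gripper_force: 0.0
shift [205.5   5.7 -18.5] turn [ 0.001 -0.    -0.003] j6 -22.1
shift [205.5   5.7 -18.5] turn [-1.000e-03 -1.000e-03  3.138e+00] j6 -22.1
```

```bash
python3 -m pendant '[[[205,6,-18],[0,0,0]],[[205,6,-18],[0,0,0]],[[205,6,-18],[0,0,0]],[[205,6,-18],[0,0,0]],[[205,6,-18],[0,0,0]],[[205,6,-18],[0,0,0]],[[205,6,-18],[0,0,0]]]'
python3 - <<'E'
from h import *
c=cam("wrist"); im=c["frame"]
cv2.imwrite("pics/w7.png",im[:,:,::-1])
hsv=cv2.cvtColor(im,cv2.COLOR_RGB2HSV).astype(int); m=(hsv[...,1]>90)&(hsv[...,0]>100)&(hsv[...,0]<130); m[235:]=0
print(rect(c,m,.09),rect(c,m,.102))
for v in range(0,235,8):
    u=np.nonzero(m[v])[0]
    if len(u)>5: print(v,u.min(),u.max())
E
```

```text
time_s: 18.95
tcp_pos: [0.4262, -0.2665, 0.2839]
ee_rot: [[-0.187, -0.982, -0.001], [-0.982, 0.187, 0.001], [-0.0, 0.001, -1.0]]
wrist_force: [-0.6, 0.1, -0.4]
gripper_width: 0.796
gripper_force: 0.0
[ 410.4 -334.1   78.4   56.4   30.8] [ 410.4 -334.6   78.4   54.    29.5]
64 246 266
72 239 273
80 238 274
88 238 273
96 238 273
104 238 273
112 238 273
120 239 272
128 94 268
```

View pics/w7.png

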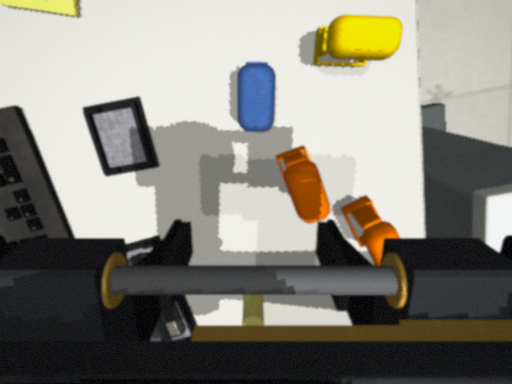

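The blue stamp is at (256,97), aligned with the image axes. Its dock is at (121,135), and the orange and yellow look-alikes are clear of the finger path.

```bash
python3 -m pendant '[[[45,2,0],[0,0,0]],[[69,3,20],[0,0,0]],[[69,3,60],[0,0,0]],[[69,3,100],[0,0,0]],[[69,3,130],[0,0,0]],[[69,3,144],[0,0,0]],[[69,3,144],[0,0,0]],[[69,3,144],[0,0,0]]]' && python3 -m pendant '[[[0,0,0],[0,0,0]],[[0,0,0],[0,0,0]],[[0,0,0],[0,0,0]],[[0,0,0],[0,0,0]],[[0,0,0],[0,0,0]],[[0,0,0],[0,0,0]],[[0,0,0],[0,0,0]],[[0,0,0],[0,0,0]]]' 0 && python3 -m pendant '[[[0,0,-15],[0,0,0]],[[0,0,-50],[0,0,0]],[[0,0,-90],[0,0,0]],[[0,0,-110],[0,0,0]],[[0,0,-110],[0,0,0]]]' && python3 -c "
from h import *
move([.574,-.22,.25],0)"
```

```text
time_s: 19.8
tcp_pos: [0.412, -0.3333, 0.1407]
ee_rot: [[-0.185, -0.983, 0.0], [-0.983, 0.185, -0.0], [0.0, -0.0, -1.0]]
wrist_force: [0.9, 0.4, -0.6]
gripper_width: 0.799
gripper_force: 0.0
time_s: 20.6
tcp_pos: [0.4113, -0.3342, 0.1404]
ee_rot: [[-0.187, -0.982, 0.0], [-0.982, 0.187, -0.0], [0.0, -0.0, -1.0]]
wrist_force: [0.4, 0.7, 1.2]
gripper_width: 0.383
gripper_force: 30.0
time_s: 21.1
tcp_pos: [0.4123, -0.3347, 0.2533]
ee_rot: [[-0.187, -0.982, 0.006], [-0.982, 0.187, -0.003], [0.002, -0.007, -1.0]]
wrist_force: [0.3, -0.3, -2.3]
gripper_width: 0.378
gripper_force: 30.0
shift [-142.9 -137.4    4. ] turn [-0.004  0.009  2.954] j6 10.8
shift [-142.9 -137.4    4. ] turn [-0.006 -0.002 -0.188] j6 10.8
```

```bash
python3 -m pendant '[[[-113,-143,4],[0,0,-0.188]],[[-113,-143,4],[0,0,-0.188]],[[-113,-143,4],[0,0,-0.188]],[[-113,-143,4],[0,0,-0.188]],[[-113,-143,4],[0,0,-0.188]],[[-113,-143,4],[0,0,-0.188]],[[-113,-143,4],[0,0,-0.188]]]'
python3 - <<'E'
from h import *
c=cam("wrist"); im=c["frame"]
cv2.imwrite("pics/w8.png",im[:,:,::-1])
V=im.max(2).astype(int); m=np.zeros(V.shape,bool); m[0:140,180:330]=(V<75)[0:140,180:330]
print(rect(c,m,.01),rect(c,m,.015))
for v in range(20,130,8):
    u=np.nonzero(m[v])[0]
    if len(u)>5:k=np.argmax(np.diff(u)); print(v,u.min(),u[k],u[k+1],u.max())
s=r.sense();print(s["tcp_pos"],s["ee_rot"])
E
```

```text
time_s: 21.8
tcp_pos: [0.5715, -0.25, 0.2448]
ee_rot: [[-0.001, -1.0, -0.003], [-1.0, 0.001, 0.001], [-0.001, 0.003, -1.0]]
wrist_force: [0.0, -0.2, -1.4]
gripper_width: 0.375
gripper_force: 30.0
[ 573.4 -316.    89.9   79.7   64.8] [ 573.3 -316.2   89.9   78.4   63.8]
60 218 218 219 284
68 218 225 276 283
76 218 225 276 283
84 218 226 276 283
92 219 226 275 283
100 219 226 275 282
108 219 226 275 282
116 219 226 275 282
124 219 226 275 282
[ 0.57149608 -0.25031542  0.24540499] [[-1.16811917e-03 -9.99997357e-01 -1.98012114e-03]
 [-9.99999160e-01  1.16700539e-03  5.63541039e-04]
 [-5.61228738e-04  1.98077776e-03 -9.99997881e-01]]
```

View pics/w8.png

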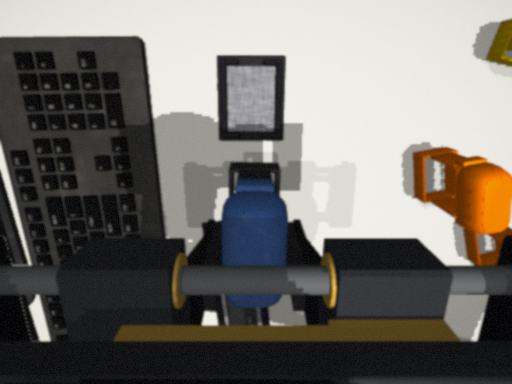

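The stamp dock is centred at (251,98) and square to the tool. The stamp hangs upright, with its foot's front edge at about row 163.

```bash
python3 -c "
from h import *
c=cam('wrist');print(p2w(c,[[229,163],[281,163]],.110),p2w(c,[[222,200],[288,200]],.2))"
python3 -m pendant '[[[40,-2,0],[0,0,0]],[[62,-2,20],[0,0,0]],[[67,-2,50],[0,0,0]],[[67,-2,72],[0,0,0]],[[67,-2,80],[0,0,0]],[[67,-2,80],[0,0,0]]]'
```

```text
[[ 0.58872445 -0.27531889]
 [ 0.55054912 -0.27523671]] [[ 0.58538984 -0.2796893 ]
 [ 0.5549349  -0.27961474]]
time_s: 22.5
tcp_pos: [0.5737, -0.3171, 0.1653]
ee_rot: [[-0.001, -1.0, -0.002], [-1.0, 0.001, 0.001], [-0.001, 0.002, -1.0]]
wrist_force: [0.9, -0.4, -1.7]
gripper_width: 0.372
gripper_force: 30.0
```

```bash
python3 -m pendant '[[[0,-1,5],[0,0,0]],[[0,-1,10],[0,0,0]],[[0,-1,14],[0,0,0]],[[0,-1,17],[0,0,0]],[[0,-1,18.5],[0,0,0]],[[0,-1,19.5],[0,0,0]],[[0,-1,19.5],[0,0,0]]]' && python3 -m pendant '[[[0,0,0],[0,0,0]],[[0,0,0],[0,0,0]],[[0,0,0],[0,0,0]],[[0,0,0],[0,0,0]]]' 0.7 && python3 -m pendant '[[[0,0,-15],[0,0,0]],[[0,0,-50],[0,0,0]],[[0,0,-100],[0,0,0]],[[-50,0,-120],[0,0,0]],[[-90,0,-120],[0,0,0]],[[-90,0,-120],[0,0,0]]]'
python3 - <<'E'
from h import *
c=cam("wrist"); im=c["frame"]
cv2.imwrite("pics/w9.png",im[:,:,::-1]); move([.4585,-.05,.27],180)
E
```

```text
time_s: 23.2
tcp_pos: [0.5758, -0.3168, 0.1467]
ee_rot: [[0.0, -1.0, -0.0], [-1.0, -0.0, 0.0], [-0.0, 0.0, -1.0]]
wrist_force: [0.1, 0.3, -2.2]
gripper_width: 0.376
gripper_force: 30.0
time_s: 23.6
tcp_pos: [0.5759, -0.3169, 0.1471]
ee_rot: [[0.0, -1.0, 0.001], [-1.0, -0.0, -0.0], [0.0, -0.001, -1.0]]
wrist_force: [-0.1, -0.1, 0.5]
gripper_width: 0.641
gripper_force: 0.0
time_s: 24.2
tcp_pos: [0.576, -0.2231, 0.2688]
ee_rot: [[0.004, -1.0, 0.003], [-1.0, -0.004, 0.001], [-0.001, -0.003, -1.0]]
wrist_force: [-0.2, -0.6, 0.6]
gripper_width: 0.699
gripper_force: 0.0
shift [-175.1  116.9   -2.2] turn [-0.002 -0.     0.003] j6 6.5
shift [-175.1  116.9   -2.2] turn [ 0.000e+00 -3.000e-03 -3.138e+00] j6 6.5
```

View pics/w9.png

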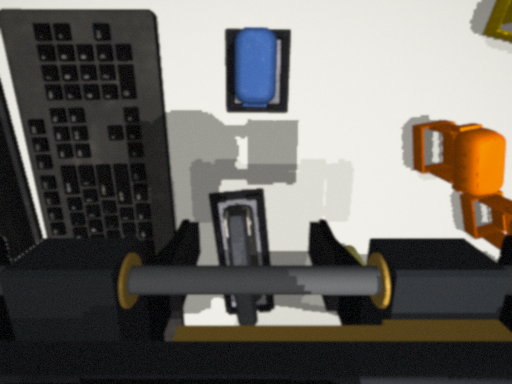

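The stamp is seated in its dock at (258,70), and the stapler is still in place. Next is the glue stick.

```bash
python3 -m pendant '[[[-175,117,-2],[0,0,0]],[[-175,117,-2],[0,0,0]],[[-175,117,-2],[0,0,0]],[[-175,117,-2],[0,0,0]],[[-175,117,-2],[0,0,0]],[[-175,117,-2],[0,0,0]],[[-175,117,-2],[0,0,0]]]' 0.7
python3 - <<'E'
from h import *
c=cam("wrist"); im=c["frame"]
hsv=cv2.cvtColor(im,cv2.COLOR_RGB2HSV).astype(int); m=(hsv[...,1]>90)&(hsv[...,0]>20)&(hsv[...,0]<40); m[235:]=0;m[:,:150]=0;m[:,370:]=0
n,l,st,_=cv2.connectedComponentsWithStats(m.astype(np.uint8)); print(st[1:])
for z in(.05,.091): print(rect(c,m,z))
x,y,w,h,_=st[1+np.argmax(st[1:,4])]
cv2.imwrite("pics/w10.png",im[:,:,::-1]); s=r.sense();print(s["tcp_pos"])
# top-cap brightness
ys,xs=np.nonzero(m); print(xs.min(),xs.max(),ys.min(),ys.max())
E
```

```text
time_s: 24.95
tcp_pos: [0.4595, -0.0524, 0.269]
ee_rot: [[-0.0, -1.0, 0.001], [-1.0, 0.0, -0.0], [0.0, -0.001, -1.0]]
wrist_force: [0.1, 0.5, -0.9]
gripper_width: 0.701
gripper_force: 0.0
[[241 106  28  33 683]
 [165 141   1   1   1]
 [165 154   1   1   1]
 [172 183   1   1   1]
 [184 222   1   1   1]
 [187 222   1   1   1]
 [312 229   1   1   1]
 [182 230   1   1   1]
 [324 231   1   1   1]
 [182 233   1   1   1]
 [185 232   1   1   1]
 [326 233   2   2   2]
 [189 234   1   1   1]]
[458.5 -96.9 -44.8  28.4  27.8]
[ 458.6 -101.6  -44.8   24.7   24.2]
[ 0.45962606 -0.05266399  0.26874646]
165 327 106 234
```

View pics/w10.png

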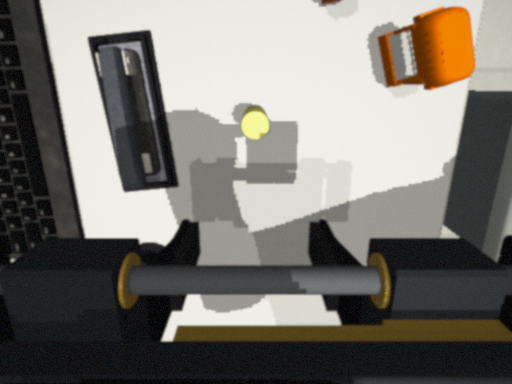

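The glue stick top is at (255,124), giving (0.4586, −0.1015), which matches the top camera.

```bash
python3 -m pendant '[[[40,1,10],[0,0,0]],[[49,1,50],[0,0,0]],[[49,1,95],[0,0,0]],[[49,1,130],[0,0,0]],[[49,1,147],[0,0,0]],[[49,1,148],[0,0,0]],[[49,1,148],[0,0,0]]]' && python3 -m pendant '[[[0,0,0],[0,0,0]],[[0,0,0],[0,0,0]],[[0,0,0],[0,0,0]],[[0,0,0],[0,0,0]],[[0,0,0],[0,0,0]],[[0,0,0],[0,0,0]],[[0,0,0],[0,0,0]],[[0,0,0],[0,0,0]]]' 0 && python3 -m pendant '[[[0,0,-15],[0,0,0]],[[0,0,-50],[0,0,0]],[[0,0,-80],[0,0,0]],[[-40,-30,-90],[0,0,0]],[[-85,-50,-90],[0,0,0]],[[-130,-70,-90],[0,0,0]],[[-175,-90,-90],[0,0,0]],[[-220,-110,-90],[0,0,0]],[[-260,-130,-90],[0,0,0]],[[-260,-130,-90],[0,0,0]]]' && python3 -m pendant '[[[0,0,0],[0,0,0]],[[0,0,0],[0,0,0]]]'
python3 - <<'E'
from h import *
c=cam("wrist"); im=c["frame"]
cv2.imwrite("pics/w11.png",im[:,:,::-1]); s=r.sense();print(s["tcp_pos"])
V=im.max(2).astype(int); m=np.zeros(V.shape,bool); m[30:235,200:310]=(V<75)[30:235,200:310]
for z in(.0,.035):print(rect(c,m,z))
E
```

```text
time_s: 25.7
tcp_pos: [0.4585, -0.1018, 0.1205]
ee_rot: [[-0.001, -1.0, -0.001], [-1.0, 0.001, -0.0], [0.0, 0.001, -1.0]]
wrist_force: [0.6, -0.8, 0.1]
gripper_width: 0.702
gripper_force: 0.0
time_s: 26.5
tcp_pos: [0.4579, -0.1008, 0.121]
ee_rot: [[0.0, -1.0, 0.0], [-1.0, -0.0, -0.0], [0.0, -0.0, -1.0]]
wrist_force: [0.0, 0.6, 3.2]
gripper_width: 0.274
gripper_force: 30.0
time_s: 27.5
tcp_pos: [0.5897, 0.1637, 0.2098]
ee_rot: [[0.005, -1.0, 0.002], [-1.0, -0.005, 0.001], [-0.001, -0.002, -1.0]]
wrist_force: [-1.0, -1.0, 0.7]
gripper_width: 0.28
gripper_force: 30.0
time_s: 27.7
tcp_pos: [0.5871, 0.1583, 0.2102]
ee_rot: [[-0.001, -1.0, -0.002], [-1.0, 0.001, -0.001], [0.001, 0.002, -1.0]]
wrist_force: [-0.4, -0.0, -1.1]
gripper_width: 0.282
gripper_force: 30.0
[0.58712113 0.15804334 0.21054066]
[590.   91.4 -47.5  69.5  69.5]
[589.6  89.8 -47.5  61.5  61.4]
```

View pics/w11.png

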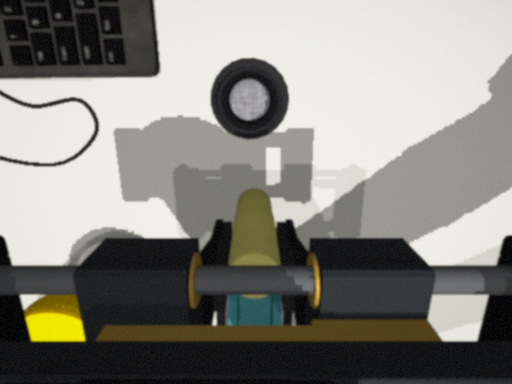

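The cup is at (250,98), at about (0.590, 0.090). The glue stick is held upright, with its bottom at about (254,195).

```bash
python3 -m pendant '[[[40,-2,0],[0,0,0]],[[62,-2.5,0],[0,0,0]],[[68,-2.5,15],[0,0,0]],[[68,-2.5,35],[0,0,0]],[[68,-2.5,45],[0,0,0]],[[68,-2.5,45],[0,0,0]]]' && python3 -m pendant '[[[0,0,8],[0,0,0]],[[0,0,16],[0,0,0]],[[0,0,24],[0,0,0]],[[0,0,31],[0,0,0]],[[0,0,36],[0,0,0]],[[0,0,38.5],[0,0,0]],[[0,0,38.5],[0,0,0]]]'
```

```text
time_s: 28.35
tcp_pos: [0.5891, 0.09, 0.1645]
ee_rot: [[-0.001, -1.0, -0.003], [-1.0, 0.001, -0.001], [0.001, 0.003, -1.0]]
wrist_force: [-0.5, 0.6, -0.5]
gripper_width: 0.279
gripper_force: 30.0
time_s: 29.05
tcp_pos: [0.5901, 0.0912, 0.1268]
ee_rot: [[0.0, -1.0, -0.001], [-1.0, -0.0, -0.0], [0.0, 0.001, -1.0]]
wrist_force: [0.4, 0.7, 0.2]
gripper_width: 0.28
gripper_force: 30.0
```

```bash
python3 -m pendant '[[[0,0,0],[0,0,0]],[[0,0,0],[0,0,0]],[[0,0,0],[0,0,0]],[[0,0,0],[0,0,0]]]' 0.6 && python3 -m pendant '[[[0,0,-15],[0,0,0]],[[0,0,-50],[0,0,0]],[[0,0,-100],[0,0,0]],[[0,50,-130],[0,0,0]],[[0,100,-130],[0,0,0]],[[0,150,-130],[0,0,0]],[[0,190,-130],[0,0,0]],[[0,190,-130],[0,0,0]],[[0,190,-130],[0,0,0]]]' 0.6
python3 - <<'E'
from h import *
a=cam("top")["frame"][140:250,90:350]; b=cam("side")["frame"][110:310,100:320]
a=cv2.resize(a,(780,330),interpolation=cv2.INTER_CUBIC); cv2.imwrite("pics/f1.png",a[:,:,::-1])
b=cv2.resize(b,(660,600),interpolation=cv2.INTER_CUBIC); cv2.imwrite("pics/f2.png",b[:,:,::-1])
E
```

```text
time_s: 29.45
tcp_pos: [0.5904, 0.0912, 0.1276]
ee_rot: [[0.0, -1.0, 0.001], [-1.0, -0.0, 0.0], [-0.0, -0.001, -1.0]]
wrist_force: [-0.2, 0.0, -0.2]
gripper_width: 0.541
gripper_force: 0.0
time_s: 30.35
tcp_pos: [0.3997, 0.0912, 0.2582]
ee_rot: [[0.002, -1.0, 0.002], [-1.0, -0.002, 0.001], [-0.001, -0.002, -1.0]]
wrist_force: [0.1, -0.6, 0.6]
gripper_width: 0.6
gripper_force: 0.0
```

View pics/f2.png

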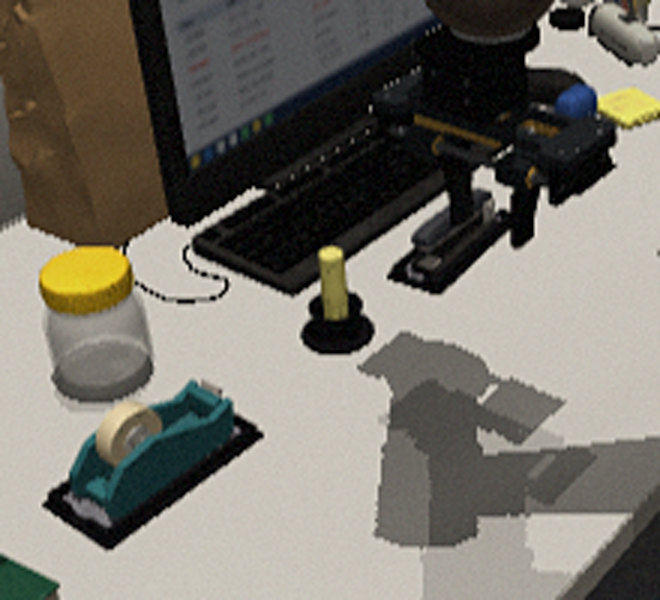

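Everything appears docked. The glue stick, from (330,250) to (340,318), leans slightly in the image, so I'll check that against the projection of a true vertical.

Run:
```python
from h import *
for n in("side","top","wrist"):
    c=cam(n)
    P=np.array([[.590,.090,.036],[.590,.090,.066],[.590,.090,.096]]); p=w2p(c,P); print(n,np.round(p,1).tolist())
    hsv=cv2.cvtColor(c["frame"],cv2.COLOR_RGB2HSV).astype(int); m=(hsv[...,1]>60)&(hsv[...,0]>20)&(hsv[...,0]<40)
    x0,y0=p.min(0).astype(int)-15; x1,y1=p.max(0).astype(int)+15; mm=np.zeros(m.shape,bool); mm[max(y0,0):y1,max(x0,0):x1]=m[max(y0,0):y1,max(x0,0):x1]
    for v in range(max(y0,0),min(y1,384),3):
        u=np.nonzero(mm[v])[0]
        if len(u)>3: print(v,u.min(),u.max(),end="; ")
    print()
```

```text
side [[211.5, 210.9], [210.7, 202.4], [210.0, 193.6]]
184 195 225; 187 198 213; 193 196 217; 196 206 214; 199 206 214; 202 206 214; 205 207 215; 208 207 215; 211 205 215; 214 208 216; 
top [[198.7, 169.7], [197.2, 168.3], [195.7, 166.9]]
163 195 198; 166 192 200; 169 192 202; 172 196 202; 
wrist [[66.9, 165.8], [48.7, 173.8], [26.7, 183.4]]
153 72 80; 156 57 80; 159 50 80; 162 44 80; 165 41 80; 168 34 80; 171 25 80; 174 19 80; 177 16 80; 180 15 74; 183 14 67; 186 15 62; 189 16 51; 192 18 45; 195 22 40;
```

View pics/f1.png

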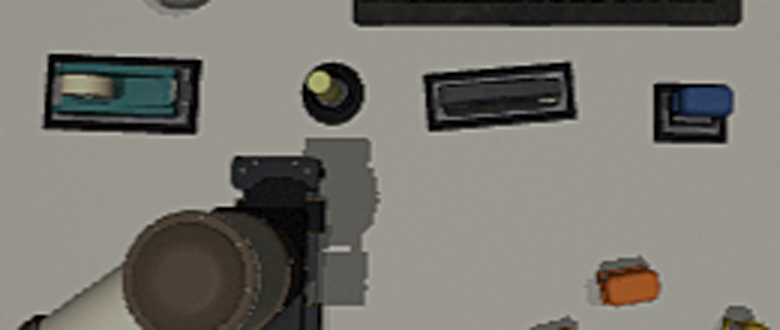

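The top crop shows all four objects in their docks, and the glue stick's slope matches a true vertical (2 px measured against 1.5 px expected). I'll hand the job in.

```bash
python3 -c "
from station import r
print(r.finish_job())"
```

```text
the job is handed in; nothing more can be done
None
```

The stapler, tape dispenser, date stamp and glue stick are each in their own dock and released, the gripper touched nothing else, and the job is handed in; the robot clock read about 30 s.

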